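Facing up a row of lock cartons with a straightedge

ROBOT

A 6-joint arm with a two-finger parallel gripper is mounted at the origin on the work surface. World frame = base frame: x ahead of the robot, y to its left, z up, the work surface at z = 0. Lengths are in m, angles in rad, forces in N, time in s.
With the tool pointing down it reaches from about 0.4 to 0.825 m from the base axis. Payload 7 kg.
Tool frame: the origin (TCP) lies on the mounting face of the last link; the fingertips stand arm.tip_reach ahead of it and the grasp point (between the pads) lies 155 mm ahead of it (arm.tip_reach is the distance from the TCP to the fingertips, in m); z points along the fingers, y is the direction in which the jaws open and shut (so a half turn about z gives the same grasp; the last joint's range is limited). The gripper opens to 85 mm and grips with 20 to 120 N. Pads are 22 mm wide; open, the fingers measure 114 mm over their backs; the gripper's body (76 mm by 85 mm) begins 54 mm behind the grasp point. The pads swing forward as they close: fully open they stand 13 mm farther back than shut.
Start: joints at [-0.893, 0.359, 0.012, 0, -1.224, -0.288], TCP at [0.256, -0.624, 0.405] pointing down, gripper open.
Joint ranges: [-3.07, 3.07], [-1.43, 2.12], [-1.02, 1.25], [-3.03, 1.67], [-3.05, -0], [-3.03, 3.03]. Speed limits (rad/s): [2.39, 2.39, 3.01, 3.14, 3.14, 3.14].

INTERFACE

Orientations are given as a rotation vector (axis times angle).
In Python, from rig import arm, cams gives the robot as it stands.
- The arm moves only by the shell command python3 -m pendant 'ROWS' [FORCE]. ROWS is JSON, a list of rows, each an object of numbers: "claw": the opening in per cent of the stroke, from 0 (shut) to 100 (fully open); "tx", "ty", "tz": the shift along the world's x, y, z in m; "roll": the turn about the world's z in rad. In form: [{"claw": .., "tx": .., "ty": .., "tz": .., "roll": ..}, ...]. A call has 1 to 20 rows; each row shifts and turns the commanded pose from where the row before left it; what a row does not reach is not made up. A row lasts 1/12 s, in which the tool goes at most 41.7 mm and 7.16 degrees, less where a joint would pass 70% of its speed; a pose out of reach is approached as far as the arm can. A call is refused whole if a number of a shift passes 0.0417 or a number of a turn 0.125, either way. A call with a gripper value outside its range is refused whole. The fingers move at their own pace and stop on an object; FORCE is the grip in N (left out, the last holds). Time passes only in rows, so rows that do not move let the fingers close. It gives the time, the measured TCP pose, the force and the opening at its end, in the units of the state.
- arm.get_state(): the state, without advancing time (a new reading comes with each control period).
- cams.grab_frame(name): name is "side" or "top"; returns the picture (400x640x3 uint8, red, green, blue); there is no depth.
- cams.camera_info(name): a dict with "fx", "fy", "cx", "cy" (pixels), "world_from_camera" (4x4, takes a point from camera to world coordinates). Camera axes: x right, y up, looking along -z (the intrinsics and any distortion apply to the point x, -y, -z); pixel columns grow to the right and rows downward; lengths in m; the calibration is good to about 2 mm. A picture is of the moment at which its call begins. camera_info takes no time and is no camera call.
- arm.sign_off(): hands the job in, once; it reports no verdict.
The state is a dict: "clock": time; "joint_pos": joint angles; "qd": joint speeds; "tau": joint torques, N m; "eef_pos": TCP position; "tool_rot": TCP orientation; "force": force on the tool from outside, world axes, zero at the start; "wrist_torque": the same for the moment, N m; "grip_width": finger opening in m.
Only numpy, scipy, OpenCV 4.12 (cv2) and the standard library are available. Lean on these libraries where they do the work, as an engineer would, in place of code of your own. Each camera call takes 0.05 s, during which the arm holds its last target.

TASK

The five white lock cartons stick out raggedly over the front edge of the riser shelf. Pick up the aluminium straightedge by its grip and push the row back with it, not with the hand, until every carton is upright, square and flush with the shelf's front edge; then lay the straightedge back down flat on the counter, without dropping it, and let go. Leave the other things where they are.

Things in the scene. Friction and masses are not known exactly. Their poses are not given: they have to be found in the camera images.
- shelf_edge (a point): Middle of the front top edge of the fixed grey steel riser shelf. x points level into the shelf, away from the robot; y along the edge to the left; z up. The front lip is a flat upright face in this frame's plane x = 0, from the deck's top down 30 mm; below that the front is open.
- shelf: The riser shelf, fixed on the counter: level deck 80 mm above the counter, 500 mm wide along its front edge, 200 mm deep. Brown cartons up to 40 mm high are fixed along the back of the deck, from 138 mm behind the front edge; they are not part of the row. Origin on the counter under the deck's centre, axes as shelf_edge.
- straightedge_grip (a point): Centre of the straightedge's grip, a black upright block in the middle of it, 24 mm in x and 50 mm in y, rising from the foot to 60 mm above the underside. The point is 32 mm above the underside and 45 mm behind the front of the pushing face; 29 mm are free between block and upright. x points square out of the pushing face, y along the straightedge, z up.
- straightedge: Loose aluminium straightedge, 0.40 kg, 350 mm long, flat on the counter at the start. L section: a flat foot 4 mm thick reaching 55 mm behind the grip's centre and, along its front, an upright wall 4 mm thick and 55 mm high (from the underside) whose front is the pushing face. Origin 32 mm below the grip's centre, at the underside; same axes.
- carton1_front (a point): Middle of the lower edge of the front face of a loose white lock carton, upright on the deck, 44 mm wide, 90 mm deep, 98 mm high, 0.13 to 0.4 kg. x points square from its front face into the carton, y along the face to the left, z up. One of five in the row, which stand 64 mm apart centre to centre in any order, centred near the edge's middle; each sticks out 15 to 33 mm over the shelf's front edge and is a little askew.
- carton2_front (a point): Middle of the lower edge of the front face of a loose white lock carton, upright on the deck, 48 mm wide, 90 mm deep, 70 mm high, 0.13 to 0.4 kg. x points square from its front face into the carton, y along the face to the left, z up. One of five in the row, which stand 64 mm apart centre to centre in any order, centred near the edge's middle; each sticks out 15 to 33 mm over the shelf's front edge and is a little askew.
- carton3_front (a point): Middle of the lower edge of the front face of a loose white lock carton, upright on the deck, 52 mm wide, 90 mm deep, 84 mm high, 0.13 to 0.4 kg. x points square from its front face into the carton, y along the face to the left, z up. One of five in the row, which stand 64 mm apart centre to centre in any order, centred near the edge's middle; each sticks out 15 to 33 mm over the shelf's front edge and is a little askew.
- carton4_front (a point): Middle of the lower edge of the front face of a loose white lock carton, upright on the deck, 46 mm wide, 90 mm deep, 62 mm high, 0.13 to 0.4 kg. x points square from its front face into the carton, y along the face to the left, z up. One of five in the row, which stand 64 mm apart centre to centre in any order, centred near the edge's middle; each sticks out 15 to 33 mm over the shelf's front edge and is a little askew.
- carton5_front (a point): Middle of the lower edge of the front face of a loose white lock carton, upright on the deck, 50 mm wide, 90 mm deep, 90 mm high, 0.13 to 0.4 kg. x points square from its front face into the carton, y along the face to the left, z up. One of five in the row, which stand 64 mm apart centre to centre in any order, centred near the edge's middle; each sticks out 15 to 33 mm over the shelf's front edge and is a little askew.
- padlock: brass padlock 46 x 44 x 22 mm with a steel shackle, lying flat on the riser shelf's deck beyond the right-hand (-y) end of the row, set back at least 50 mm from the front edge. Not part of the row. Origin under its body.
- doorknob: polished steel door knob standing on its round 62 mm rose, 63 mm high, on the deck beyond the left-hand (+y) end of the row, set back at least 50 mm from the front edge. Not part of the row. Origin at the centre of its foot.
- tape_gun: hand tape dispenser lying on its side, tan roll of 104 mm diameter, 58 mm high, grey handle about 130 mm long; on the counter at the left. Origin under the roll's centre.
- screwdriver: screwdriver lying on the counter in front of the shelf, under 40 mm high. Origin under its middle.
- brown_box: closed brown cardboard box 90 x 70 x 50 mm on the counter, beside the right-hand end of the shelf. Origin at the centre of its underside.
- hinge: steel butt hinge lying open on the counter left of centre, 70 x 76 x 11 mm. Origin at the centre of its underside.
Not all that is in view belongs to the job. What is shaped like the part that bears carton5_front but yellow is not meant.

How it is judged:
By the outcome, as a careful person would: the job done as asked, in the order asked, and still so for the second after the job is handed in, with the robot touching nothing.
It also fails if it takes over 51 s, if anything falls off the work surface, if the arm or the gripper's body presses on something with over 40 N, if the wrist force passes 120 N, or if a joint passes its speed limit or range.

## Working session

There is one attempt and no reset: what is moved stays moved. The work goes in short steps, Python scripts to look and compute and a shell command to move; the robot and the scene stay as the last step left them, time stands still between calls to the robot, and variables do not carry over. Pictures are saved under pics/ and viewed, and the job is handed in when it is done.

```bash
ls; mkdir -p pics; python3 - <<'E'
from rig import arm, cams
import cv2
print(arm.get_state(), arm.tip_reach)
for n in("side","top"):
    im=cams.grab_frame(n); cv2.imwrite(f"pics/{n}0.png",im[:,:,::-1]); print(n,cams.camera_info(n))
E
```

```text
pics
{'clock': 0.0, 'joint_pos': array([-8.92888755e-01,  3.59389358e-01,  1.10489031e-02, -3.52628798e-04,
       -1.22410146e+00, -2.88075280e-01]), 'qd': array([-3.73109068e-05,  1.44451668e-03,  8.01587399e-04,  3.18618513e-04,
        3.03391189e-04, -1.06326639e-04]), 'tau': array([ 1.59899319e-03, -5.83329642e+01,  2.93410474e+01,  6.93660557e+00,
       -6.16700403e-03,  1.07941577e-05]), 'eef_pos': array([ 0.2564296 , -0.62417949,  0.40375706]), 'tool_rot': array([ 6.08200681e-01, -3.08167699e+00, -2.53068929e-03]), 'force': array([ 0.1265858 , -0.09209491,  0.18464148]), 'wrist_torque': array([0.00302746, 0.0065506 , 0.01159443]), 'grip_width': 0.0852828026961474} 0.1734
side {'fx': 399.7053270706053, 'fy': 399.7053270706053, 'cx': 317.6810346952501, 'cy': 207.28346365285924, 'world_from_camera': array([[-0.9637683 ,  0.12244984, -0.23697403,  0.26469033],
       [-0.26587193, -0.51263389,  0.81640591,  1.00794482],
       [-0.02151215,  0.84983088,  0.52661627,  0.69935351],
       [ 0.        ,  0.        ,  0.        ,  1.        ]])}
top {'fx': 424.52244211763417, 'fy': 424.52244211763417, 'cx': 317.02572064669533, 'cy': 200.84903169016732, 'world_from_camera': array([[-0.02805767,  0.9945371 , -0.1005422 ,  0.43782934],
       [-0.99944427, -0.0297218 , -0.01509176,  0.04652379],
       [-0.01799761,  0.10006288,  0.99481833,  1.11300665],
       [ 0.        ,  0.        ,  0.        ,  1.        ]])}
```

View pics/side0.png

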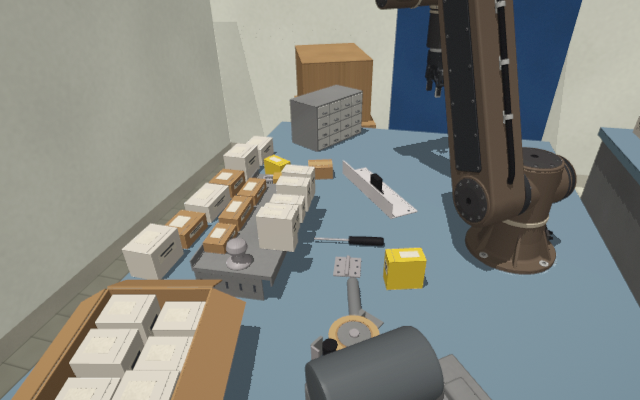

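View pics/top0.png

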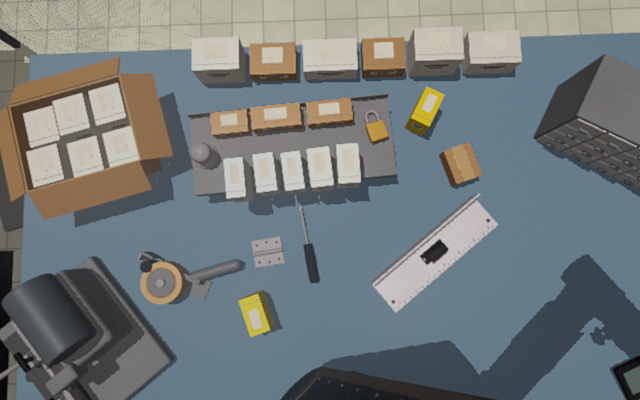

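```bash
cat > h.py <<'E'
import numpy as np, cv2
from rig import arm,cams
def ray(n,u,v):
    c=cams.camera_info(n);T=c["world_from_camera"]
    d=T[:3,:3]@np.array([(u-c["cx"])/c["fx"],-(v-c["cy"])/c["fy"],-1.]);return T[:3,3],d
def onz(n,u,v,z):
    o,d=ray(n,u,v);return o+d*(z-o[2])/d[2]
def proj(n,p):
    c=cams.camera_info(n);T=c["world_from_camera"]
    q=T[:3,:3].T@(np.asarray(p)-T[:3,3]);return np.array([c["cx"]+c["fx"]*q[0]/-q[2],c["cy"]-c["fy"]*q[1]/-q[2]])
def crop(im,u0,v0,u1,v1,k,name):
    c=cv2.resize(im[v0:v1,u0:u1,::-1],None,fx=k,fy=k,interpolation=cv2.INTER_CUBIC);cv2.imwrite("pics/"+name,c)
E
python3 - <<'E'
import cv2
from h import crop
t=cv2.imread("pics/top0.png")[:,:,::-1]; s=cv2.imread("pics/side0.png")[:,:,::-1]
crop(t,180,90,405,210,3.5,"c_shelf.png");crop(t,360,180,510,320,4,"c_se.png");crop(s,180,130,330,310,3.3,"c_side.png");crop(s,330,150,430,225,7,"c_sse.png")
E
```

```text
(no output)
```

View pics/c_shelf.png

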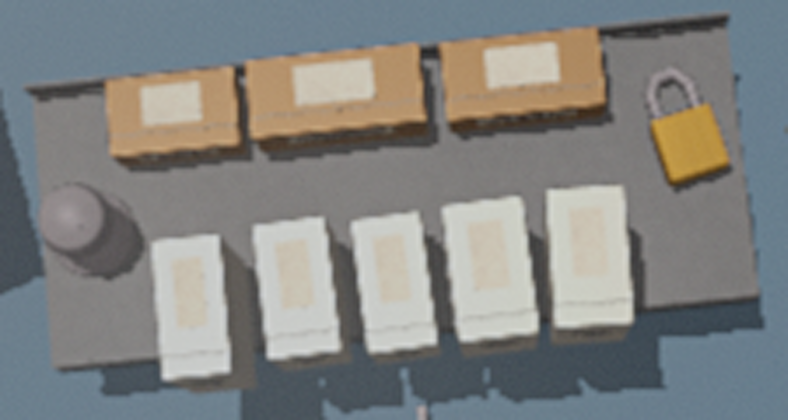

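View pics/c_se.png

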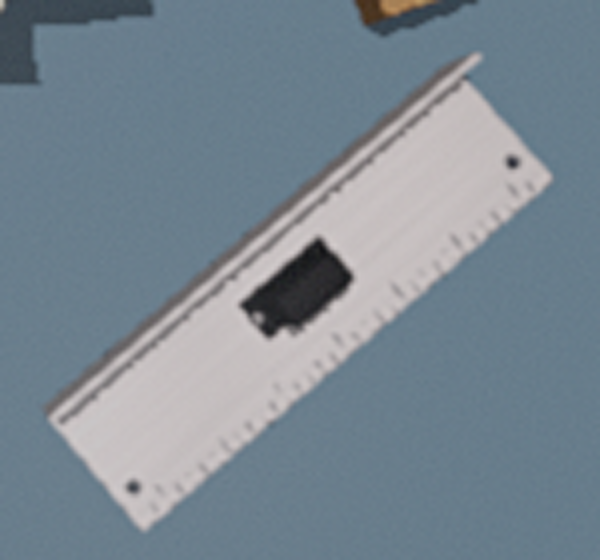

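View pics/c_side.png

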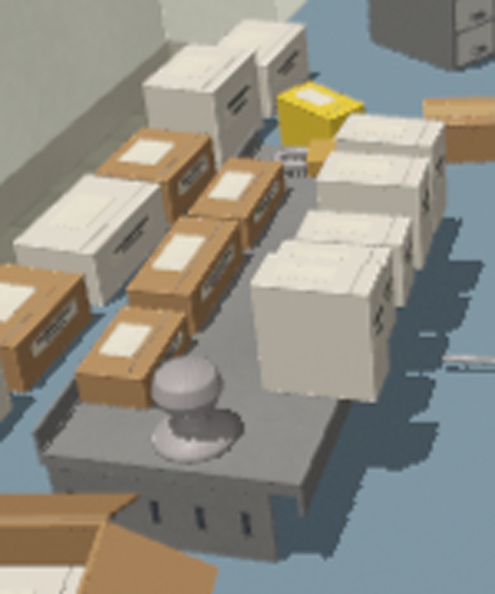

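View pics/c_sse.png

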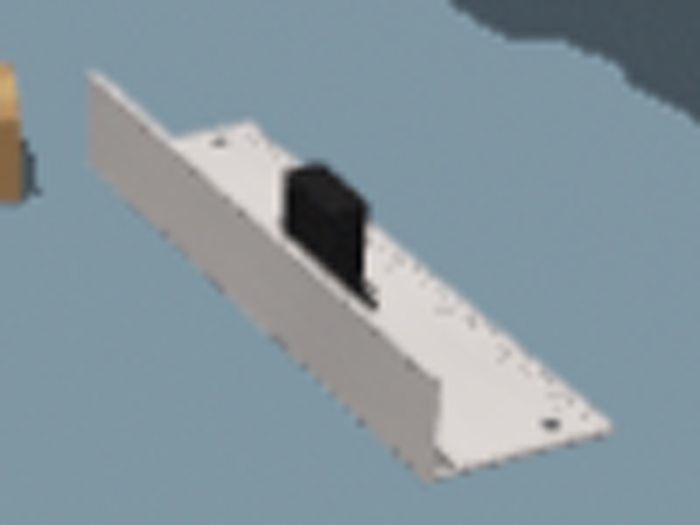

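```bash
cat > m.py <<'E'
from h import *
t=cv2.imread("pics/top0.png")
f=lambda p,k,o:((p[0]+.5)/k-.5+o[0],(p[1]+.5)/k-.5+o[1])
L=onz("top",*f((52,368),3.5,(180,90)),.08);R=onz("top",*f((760,298),3.5,(180,90)),.08)
print("edge L,R",L,R,np.linalg.norm(L-R)); M=(L+R)/2;yv=(L-R)/np.linalg.norm(L-R);print("mid",M,"yaw",np.arctan2(-yv[0],yv[1]))
# straightedge corners
o=(360,180)
A=onz("top",*f((145,530),4,o),.004);B=onz("top",*f((552,178),4,o),.004)
C=onz("top",*f((48,410),4,o),.055);D=onz("top",*f((480,56),4,o),.055)
for n,p in zip("ABCD",(A,B,C,D)):print(n,p)
print(np.linalg.norm(A-B),np.linalg.norm(C-D))
g=cv2.cvtColor(t,cv2.COLOR_BGR2GRAY)[225:275,415:455]
m=(g<60).astype(np.uint8);print(m.sum())
n,l,s,c=cv2.connectedComponentsWithStats(m);print(s,c+[415,225])
for w in np.where(s[1:,4]>60)[0]+1:
    pts=np.argwhere(l==w)[:,::-1]+[415,225];r=cv2.minAreaRect(pts.astype(np.float32));print(r)
# cartons top faces
hsv=cv2.cvtColor(t,cv2.COLOR_BGR2HSV)
# obstacles
for nm,u,v,z in(("screwdr tip",298,200,.01),("sd end",315,280,.02),("yellow",255,313,.09),("tape",160,283,.05),("taphandle",240,266,.03),("hinge",267,252,.01)):print(nm,onz("top",u,v,z))
# carton front edges (top, crop px), heights by order guess
E
python3 m.py
```

```text
edge L,R [0.56624488 0.36339676 0.08      ] [ 0.60061206 -0.13518994  0.08      ] 0.4997697468989428
mid [0.58342847 0.11410341 0.08      ] yaw 0.06882032993553559
A [ 0.25881288 -0.12967057  0.004     ]
B [ 0.47532237 -0.40288298  0.004     ]
C [ 0.34051928 -0.06565936  0.055     ]
D [ 0.55073829 -0.3430499   0.055     ]
0.34859917278809543 0.3480481945171604
299
[[   0    0   40   50 1701]
 [   6   15   27   24  299]] [[434.48912404 249.10582011]
 [434.56187291 251.74247492]]
((434.2294921875, 252.4753875732422), (13.059762001037598, 24.839155197143555), 50.194427490234375)
screwdr tip [0.55302182 0.11292113 0.01      ]
sd end [0.34641824 0.07392196 0.02      ]
yellow [0.27905239 0.21622042 0.09      ]
tape [0.35180304 0.45855475 0.05      ]
taphandle [0.38728005 0.26270703 0.03      ]
hinge [0.42028245 0.19631412 0.01      ]
```

```bash
python3 - <<'E'
from h import *
t=cv2.imread("pics/top0.png").astype(float)
hsv=cv2.cvtColor(t.astype(np.uint8),cv2.COLOR_BGR2HSV)
sat=hsv[:,:,1].astype(float)
# scan perpendicular to back edge: subpixel crossing of saturation
pa=np.array([396,312.]);pb=np.array([497.5,224.]);d=(pb-pa)/np.linalg.norm(pb-pa);n=np.array([-d[1],d[0]])
def fit(pa,pb,ch,z,thr):
    P=[]
    for s in np.linspace(.08,.92,60):
        c=pa+(pb-pa)*s; k=np.linspace(-5,5,101)
        xy=(c+np.outer(k,n)).astype(np.float32)
        v=cv2.remap(ch.astype(np.float32),xy[:,0:1],xy[:,1:2],cv2.INTER_LINEAR).ravel()
        cr=np.where(np.diff(np.sign(v-thr)))[0]
        if len(cr): P.append(onz("top",*xy[cr[np.argmin(abs(cr-50))]],z)[:2])
    P=np.array(P,np.float32);l=cv2.fitLine(P,cv2.DIST_HUBER,0,.001,.001).ravel();l[:2]*=np.sign(l[1])
    nn=np.array([l[1],-l[0]]);print(len(P),"theta",np.arctan2(-l[0],l[1]),"offset along x",l[2:]@nn,"resid",np.std((P-l[2:])@nn));return l
k=cv2.GaussianBlur(t[:,:,2],(3,3),0)
print(sat[260,470],sat[270,400],k[270,400],k[260,470],k[300,470])
fit(pa,pb,k,.004,150)
c=np.array([.4102,-.2321]);th=.66;print("expected offset",c@[np.cos(th),np.sin(th)]-.055)
for zz,nm in((.06,'blocktop'),):
  for a,b in((12,25),(12,-25),(-12,25),(-12,-25)):
    X=np.array([np.cos(th),np.sin(th)]);Y=np.array([-np.sin(th),np.cos(th)]);p=c+a*X/1000+b*Y/1000
    print((proj("top",[*p,zz])-[360,180]+.5)*4-.5,(proj("side",[*p,zz])-[330,150]+.5)*7-.5)
E
```

```text
65.0 8.0 198.375 104.625 103.25
60 theta 0.66761166 offset along x 0.12302132 resid 0.0002962809
expected offset 0.12675039201718521
[272.35754707 299.01354004] [331.58734465 207.40995217]
[334.18214103 246.94797011] [281.80537311 164.97438849]
[298.18809558 329.57681829] [374.69552568 197.80770666]
[360.07741843 277.33176575] [323.96908812 155.86858816]
```

```bash
python3 - <<'E'
from h import *
c=np.array([.4102,-.2321]);th=.6676
X=np.array([np.cos(th),np.sin(th)]);Y=np.array([-np.sin(th),np.cos(th)])
t=cv2.imread("pics/top0.png");s=cv2.imread("pics/side0.png")
out=[]
for n,im,o,k in(("top",t,(400,210),9),("side",s,(345,150),9)):
    cr=cv2.resize(im[o[1]:o[1]+60,o[0]:o[0]+44 if n=="xx" else o[0]+80] if n=="side" else im[210:290,400:480],None,fx=k,fy=k,interpolation=cv2.INTER_CUBIC)
    P=lambda a,b,z:tuple(np.round((proj(n,[*(c+a*X+b*Y),z])-o+.5)*k-.5).astype(int).tolist())
    for z,col in((.06,(0,0,255)),(.004,(0,255,0))):
        q=[P(.012,.025,z),P(.012,-.025,z),P(-.012,-.025,z),P(-.012,.025,z)]
        cv2.polylines(cr,[np.array(q)],True,col,1)
    for z,a in((.055,.045),(.055,.041),(0,.045),(.004,-.055)): cv2.line(cr,P(a,.175,z),P(a,-.175,z),(255,0,0),1)
    cv2.imwrite(f"pics/ov_{n}.png",cr[:600])
E
```

```text
(no output)
```

View pics/ov_top.png

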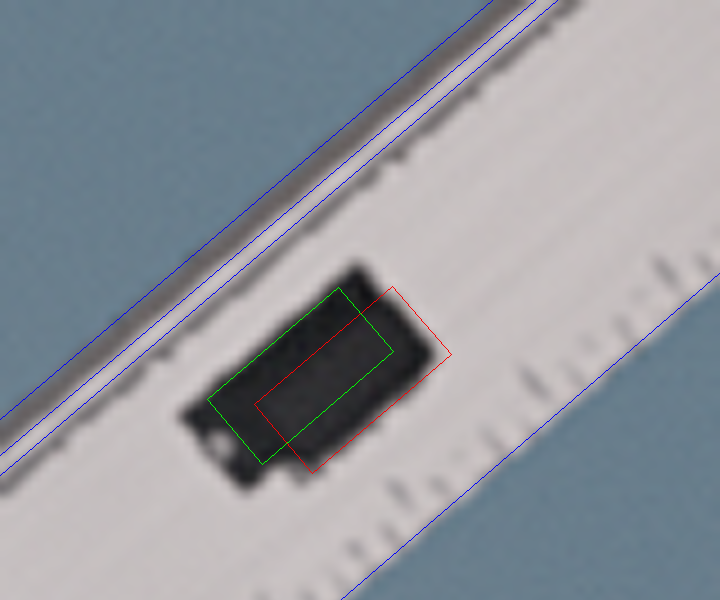

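View pics/ov_side.png

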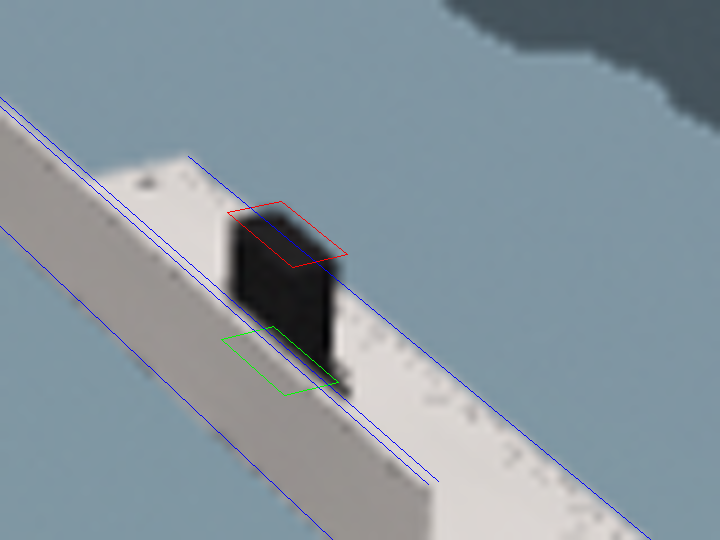

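```bash
python3 -m pendant '[{"claw":100,"tx":0.0126,"ty":0.0327,"tz":-0.008,"roll":0.0231},{"claw":100,"tx":0.0126,"ty":0.0327,"tz":-0.008,"roll":0.0231},{"claw":100,"tx":0.0126,"ty":0.0327,"tz":-0.008,"roll":0.0231},{"claw":100,"tx":0.0126,"ty":0.0327,"tz":-0.008,"roll":0.0231},{"claw":100,"tx":0.0126,"ty":0.0327,"tz":-0.008,"roll":0.0231},{"claw":100,"tx":0.0126,"ty":0.0327,"tz":-0.008,"roll":0.0231},{"claw":100,"tx":0.0126,"ty":0.0327,"tz":-0.008,"roll":0.0231},{"claw":100,"tx":0.0126,"ty":0.0327,"tz":-0.008,"roll":0.0231},{"claw":100,"tx":0.0126,"ty":0.0327,"tz":-0.008,"roll":0.0231},{"claw":100,"tx":0.0126,"ty":0.0327,"tz":-0.008,"roll":0.0231},{"claw":100,"tx":0.0126,"ty":0.0327,"tz":-0.008,"roll":0.0231},{"claw":100,"tx":0.0126,"ty":0.0327,"tz":-0.008,"roll":0.0231},{"claw":100},{"claw":100},{"claw":100}]'
cat > st.py <<'E'
from h import *
from scipy.spatial.transform import Rotation as Ro
s=arm.get_state();R=Ro.from_rotvec(s["tool_rot"]).as_matrix()
print("t",s["clock"],"p",s["eef_pos"].round(4),"yaw",np.arctan2(-R[0,1],R[1,1]).round(4),"zax",R[:,2].round(4),"F",s["force"].round(1),"tq",s["wrist_torque"].round(2),"w",round(s["grip_width"],4),"j",s["joint_pos"].round(2))
E
python3 st.py
```

```text
t 0.1 p [ 0.2564 -0.6242  0.4039] yaw 0.3897 zax [-7.0e-04  1.3e-03 -1.0e+00] F [-0.7  0.5 -0.2] tq [-0.02 -0.01 -0.03] w 0.0855 j [-0.89  0.36  0.01 -0.   -1.22 -0.29]validation failed for argument at $[12...
```

```bash
python3 -m pendant '[{"claw":100,"tx":0.0126,"ty":0.0327,"tz":-0.008,"roll":0.0231},{"claw":100,"tx":0.0126,"ty":0.0327,"tz":-0.008,"roll":0.0231},{"claw":100,"tx":0.0126,"ty":0.0327,"tz":-0.008,"roll":0.0231},{"claw":100,"tx":0.0126,"ty":0.0327,"tz":-0.008,"roll":0.0231},{"claw":100,"tx":0.0126,"ty":0.0327,"tz":-0.008,"roll":0.0231},{"claw":100,"tx":0.0126,"ty":0.0327,"tz":-0.008,"roll":0.0231},{"claw":100,"tx":0.0126,"ty":0.0327,"tz":-0.008,"roll":0.0231},{"claw":100,"tx":0.0126,"ty":0.0327,"tz":-0.008,"roll":0.0231},{"claw":100,"tx":0.0126,"ty":0.0327,"tz":-0.008,"roll":0.0231},{"claw":100,"tx":0.0126,"ty":0.0327,"tz":-0.008,"roll":0.0231},{"claw":100,"tx":0.0126,"ty":0.0327,"tz":-0.008,"roll":0.0231},{"claw":100,"tx":0.0126,"ty":0.0327,"tz":-0.008,"roll":0.0231},{"claw":100,"tx":0,"ty":0,"tz":0,"roll":0},{"claw":100,"tx":0,"ty":0,"tz":0,"roll":0}]'
python3 st.py
```

```text
clock: 1.27
eef_pos: [0.4081, -0.2304, 0.3084]
tool_rot: [1.034, -2.966, -0.001]
force: [-1.3, 0.4, -0.2]
grip_width: 0.0852
t 1.2667 p [ 0.4081 -0.2304  0.3084] yaw 0.6709 zax [-9.e-04  2.e-04 -1.e+00] F [-1.3  0.4 -0.2] tq [ 0.   -0.04 -0.01] w 0.0852 j [-0.09  0.11 -0.56 -0.   -0.9  -0.81]
```

```bash
python3 -m pendant '[{"claw":100,"tx":0,"ty":-0.001,"tz":-0.02,"roll":0},{"claw":100,"tx":0,"ty":0,"tz":-0.02,"roll":0},{"claw":100,"tx":0,"ty":0,"tz":-0.01,"roll":0},{"claw":100,"tx":0,"ty":0,"tz":0,"roll":0},{"claw":100,"tx":0,"ty":0,"tz":0,"roll":0}]'
python3 st.py
python3 - <<'E'
from h import *
for n,b in(("top",(370,170,500,310)),("side",(320,100,440,220))):
    im=cams.grab_frame(n);crop(im,*b,4,f"pre_{n}.png")
E
```

```text
clock: 1.68
eef_pos: [0.4073, -0.2338, 0.2586]
tool_rot: [1.026, -2.968, -0.001]
force: [0.1, 0.1, 0.4]
grip_width: 0.0855
t 1.6833 p [ 0.4073 -0.2338  0.2586] yaw 0.6657 zax [-0.0014 -0.     -1.    ] F [0.1 0.1 0.4] tq [ 0.01 -0.08 -0.03] w 0.0855 j [-0.1   0.18 -0.62  0.   -0.77 -0.81]
```

View pics/pre_top.png

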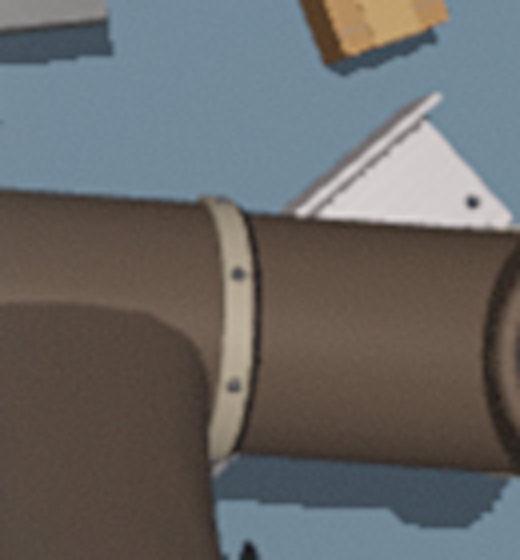

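View pics/pre_side.png

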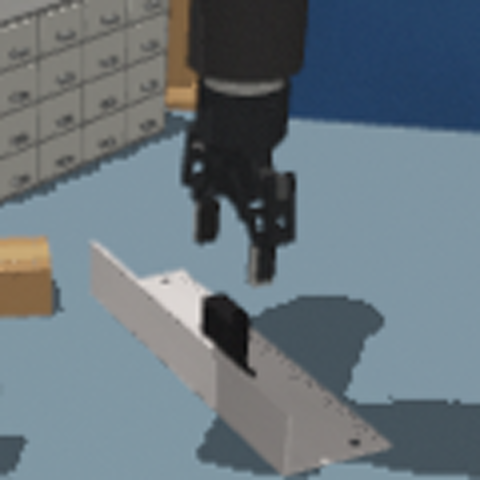

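```bash
python3 -m pendant '[{"claw":100,"tx":0,"ty":0.002,"tz":-0.02,"roll":0},{"claw":100,"tx":0,"ty":0,"tz":-0.02,"roll":0},{"claw":100,"tx":0,"ty":0,"tz":-0.015,"roll":0},{"claw":100,"tx":0,"ty":0,"tz":-0.008,"roll":0},{"claw":100,"tx":0,"ty":0,"tz":-0.005,"roll":0},{"claw":100,"tx":0,"ty":0,"tz":0,"roll":0},{"claw":100,"tx":0,"ty":0,"tz":0,"roll":0}]'
python3 st.py
python3 - <<'E'
from h import *
im=cams.grab_frame("side");crop(im,320,100,440,220,5,f"pre2_side.png")
E
```

```text
clock: 2.37
eef_pos: [0.4081, -0.2311, 0.1913]
tool_rot: [-1.028, 2.968, -0.001]
force: [0.2, -0.3, -0.4]
grip_width: 0.0852
t 2.3667 p [ 0.4081 -0.2311  0.1913] yaw 0.6671 zax [ 7.e-04 -2.e-04 -1.e+00] F [ 0.2 -0.3 -0.4] tq [0.03 0.01 0.06] w 0.0852 j [-0.09  0.29 -0.69  0.   -0.59 -0.81]
```

View pics/pre2_side.png

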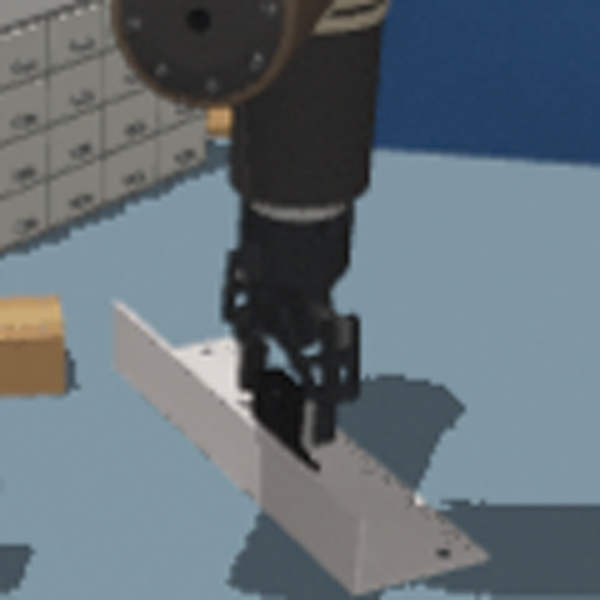

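```bash
python3 -m pendant '[{"claw":0,"tx":0,"ty":0,"tz":0,"roll":0},{"claw":0,"tx":0,"ty":0,"tz":0,"roll":0},{"claw":0,"tx":0,"ty":0,"tz":0,"roll":0},{"claw":0,"tx":0,"ty":0,"tz":0,"roll":0},{"claw":0,"tx":0,"ty":0,"tz":0,"roll":0},{"claw":0,"tx":0,"ty":0,"tz":0,"roll":0},{"claw":0,"tx":0,"ty":0,"tz":0,"roll":0},{"claw":0,"tx":0,"ty":0,"tz":0,"roll":0}]' 100
python3 st.py
```

```text
clock: 3.08
eef_pos: [0.4083, -0.2311, 0.1917]
tool_rot: [-1.029, 2.967, -0.002]
force: [-0.4, -0.3, 8.1]
grip_width: 0.0488
t 3.0833 p [ 0.4083 -0.2311  0.1917] yaw 0.6675 zax [ 1.8e-03 -6.0e-04 -1.0e+00] F [-0.4 -0.3  8.1] tq [ 0.14  0.4  -0.02] w 0.0488 j [-0.09  0.28 -0.69  0.   -0.59 -0.81]
```

```bash
python3 -m pendant '[{"claw":0,"tx":0,"ty":0,"tz":0.01,"roll":0},{"claw":0,"tx":0,"ty":0,"tz":0.02,"roll":0},{"claw":0,"tx":0,"ty":0,"tz":0.03,"roll":0},{"claw":0,"tx":0,"ty":0,"tz":0.03,"roll":0},{"claw":0,"tx":0,"ty":0,"tz":0.03,"roll":0},{"claw":0,"tx":0,"ty":0,"tz":0,"roll":0},{"claw":0,"tx":0,"ty":0,"tz":0,"roll":0}]'
python3 st.py
python3 - <<'E'
from h import *
f=lambda p,k,o:((p[0]+.5)/k-.5+o[0],(p[1]+.5)/k-.5+o[1])
M=np.array([.5834,.1141]);th=.0688;X=np.array([np.cos(th),np.sin(th)]);Y=np.array([-X[1],X[0]])
for p,z in(((162,380),.178),((230,376),.178),((633,325),.16),((556,328),.16),((366,354),.15),((437,347),.15),((268,360),.15),((341,353),.15),((460,343),.16),((538,336),.16)):
    q=onz("top",*f(p,3.5,(180,90)),z)[:2]-M;print(p,"xs,ys",(q@X).round(4),(q@Y).round(4))
im=cams.grab_frame("side");crop(im,180,60,450,260,2.9,f"lift_side.png")
E
```

```text
clock: 3.67
eef_pos: [0.4077, -0.2309, 0.312]
tool_rot: [-1.027, 2.965, -0.002]
force: [-0.8, 0.1, -5.0]
grip_width: 0.0489
t 3.6667 p [ 0.4077 -0.2309  0.312 ] yaw 0.6667 zax [ 0.0036  0.     -1.    ] F [-0.8  0.1 -5. ] tq [-0.03  0.12 -0.04] w 0.0489 j [-0.09  0.1  -0.56 -0.   -0.9  -0.81]
(162, 380) xs,ys -0.0288 0.1513
(230, 376) xs,ys -0.0305 0.108
(633, 325) xs,ys -0.021 -0.1515
(556, 328) xs,ys -0.018 -0.1018
(366, 354) xs,ys -0.0213 0.023
(437, 347) xs,ys -0.0213 -0.0237
(268, 360) xs,ys -0.0189 0.0873
(341, 353) xs,ys -0.0191 0.0392
(460, 343) xs,ys -0.0215 -0.0391
(538, 336) xs,ys -0.022 -0.0897
```

View pics/lift_side.png

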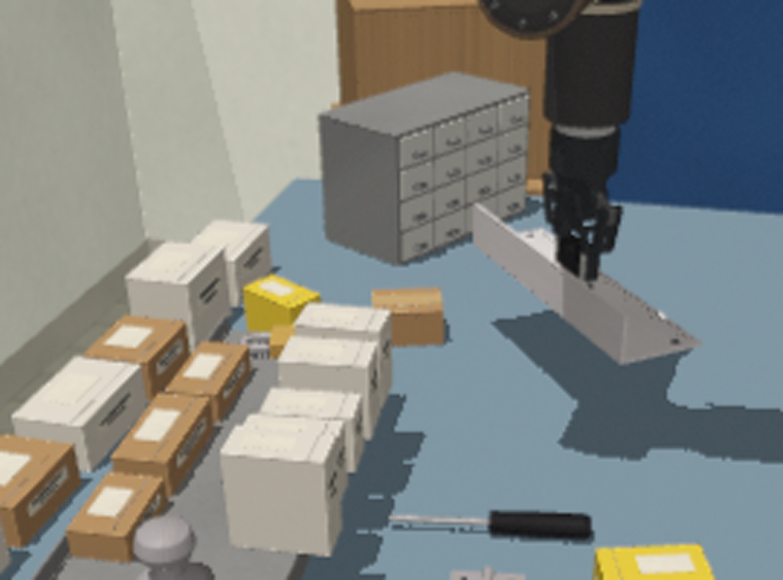

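```bash
python3 -m pendant '[{"claw":0,"tx":0,"ty":0.015,"tz":0,"roll":-0.06},{"claw":0,"tx":0,"ty":0.024,"tz":0,"roll":-0.06},{"claw":0,"tx":0.005,"ty":0.024,"tz":0,"roll":-0.06},{"claw":0,"tx":0.006,"ty":0.024,"tz":0,"roll":-0.06},{"claw":0,"tx":0.006,"ty":0.024,"tz":0,"roll":-0.06},{"claw":0,"tx":0.006,"ty":0.024,"tz":0,"roll":-0.06},{"claw":0,"tx":0.006,"ty":0.024,"tz":0,"roll":-0.06},{"claw":0,"tx":0.006,"ty":0.024,"tz":0,"roll":-0.06},{"claw":0,"tx":0.006,"ty":0.024,"tz":0,"roll":-0.06},{"claw":0,"tx":0.006,"ty":0.024,"tz":0,"roll":-0.058},{"claw":0,"tx":0.006,"ty":0.024,"tz":0,"roll":0},{"claw":0,"tx":0.006,"ty":0.024,"tz":0,"roll":0},{"claw":0,"tx":0.006,"ty":0.024,"tz":0,"roll":0},{"claw":0,"tx":0.006,"ty":0.024,"tz":0,"roll":0},{"claw":0,"tx":0.004,"ty":0.011,"tz":0,"roll":0},{"claw":0,"tx":0,"ty":0,"tz":0,"roll":0},{"claw":0,"tx":0,"ty":0,"tz":0,"roll":0},{"claw":0,"tx":0,"ty":0,"tz":0,"roll":0}]'
python3 st.py
python3 - <<'E'
from h import *
im=cams.grab_frame("side");crop(im,180,30,450,260,2.6,f"app_side.png")
im=cams.grab_frame("top");crop(im,180,90,450,290,2.9,f"app_top.png")
E
```

```text
clock: 5.22
eef_pos: [0.482, 0.1063, 0.3095]
tool_rot: [0.108, -3.137, 0.002]
force: [-1.0, 0.3, -4.0]
grip_width: 0.0487
t 5.2167 p [0.482  0.1063 0.3095] yaw 0.0686 zax [-0.0026 -0.0014 -1.    ] F [-1.   0.3 -4. ] tq [-0.08 -0.01  0.01] w 0.0487 j [ 0.62  0.15 -0.51 -0.   -0.91 -2.12]
```

View pics/app_side.png

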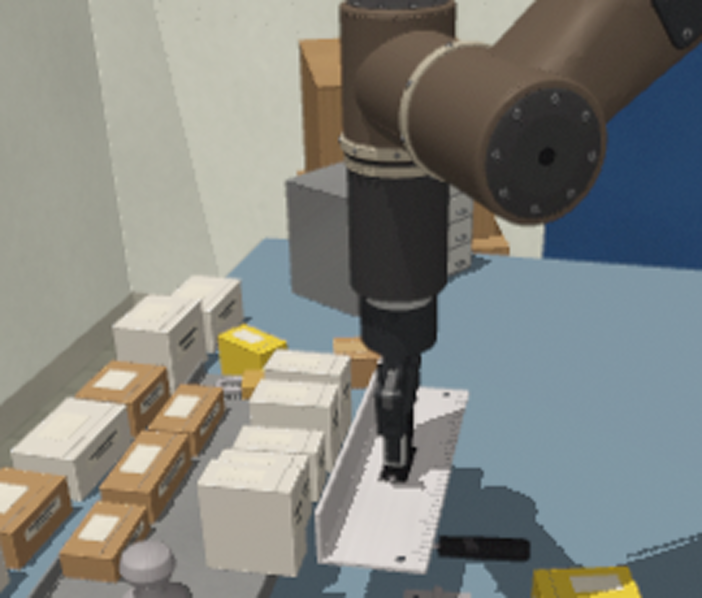

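View pics/app_top.png

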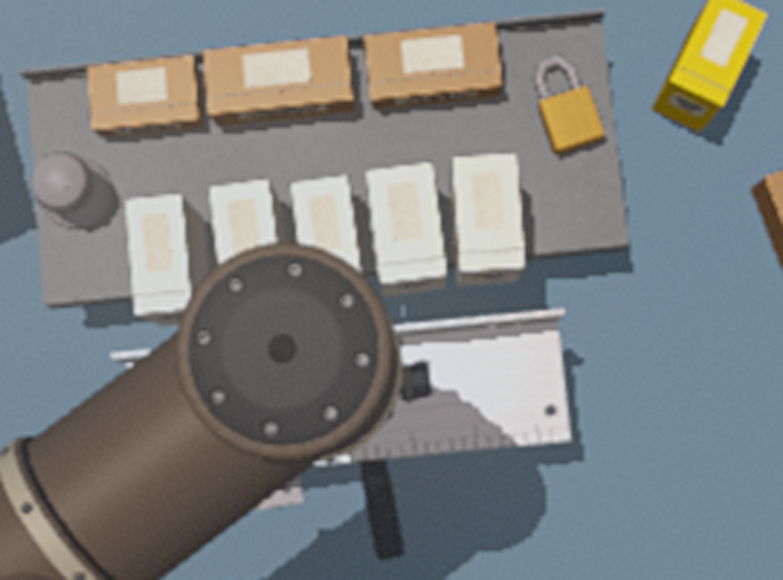

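```bash
python3 -m pendant '[{"claw":0,"tx":0,"ty":0.001,"tz":-0.015,"roll":0},{"claw":0,"tx":0,"ty":0,"tz":-0.02,"roll":0},{"claw":0,"tx":0,"ty":0,"tz":-0.015,"roll":0},{"claw":0,"tx":0,"ty":0,"tz":-0.007,"roll":0},{"claw":0,"tx":0,"ty":0,"tz":0,"roll":0},{"claw":0,"tx":0,"ty":0,"tz":0,"roll":0},{"claw":0,"tx":0,"ty":0,"tz":0,"roll":0}]'
python3 st.py
python3 - <<'E'
from h import *
im=cams.grab_frame("side");cv2.imwrite("pics/low_side_full.png",im[:,:,::-1]);crop(im,220,130,380,290,3.6,f"low_side.png")
im=cams.grab_frame("top");cv2.imwrite("pics/low_top_full.png",im[:,:,::-1]);crop(im,200,170,400,260,3.9,f"low_top.png")
E
```

```text
clock: 5.9
eef_pos: [0.4831, 0.108, 0.2547]
tool_rot: [-0.108, 3.138, 0.001]
force: [0.2, -0.9, -4.1]
grip_width: 0.0491
t 5.9 p [0.4831 0.108  0.2547] yaw 0.0689 zax [ 1.3e-03  5.0e-04 -1.0e+00] F [ 0.2 -0.9 -4.1] tq [0.05 0.01 0.02] w 0.0491 j [ 0.62  0.22 -0.58  0.   -0.77 -2.12]
```

View pics/low_side.png

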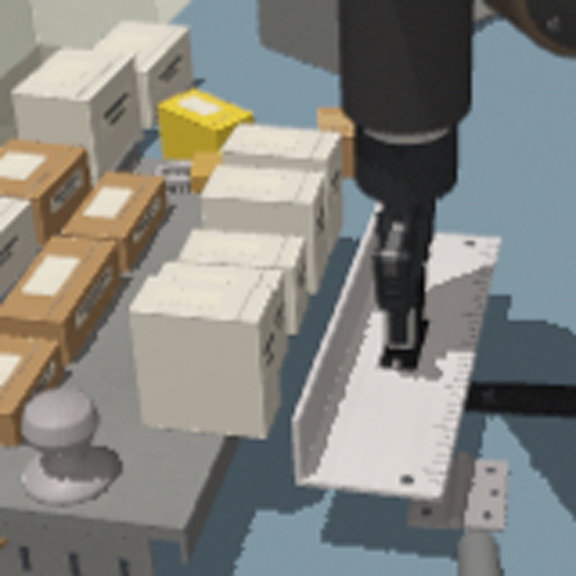

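View pics/low_top.png

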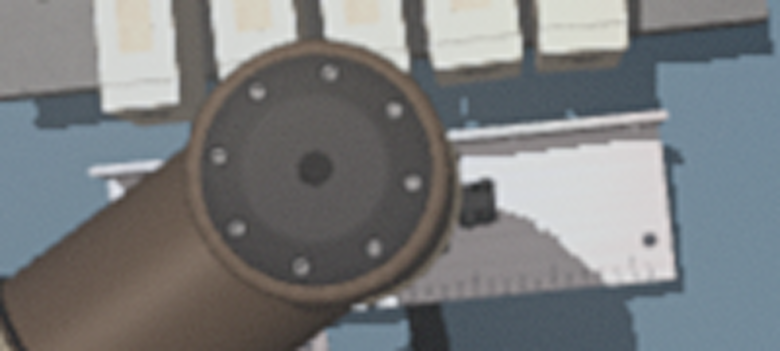

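```bash
python3 - <<'E'
from h import *
f=lambda p,k,o:((p[0]+.5)/k-.5+o[0],(p[1]+.5)/k-.5+o[1])
M=np.array([.5834,.1141]);th=.0688;X=np.array([np.cos(th),np.sin(th)]);Y=np.array([-X[1],X[0]])
for p in((90,167),(667,110)):
    q=onz("top",*f(p,3.9,(200,170)),.118)[:2]-M;print((q@X).round(4),(q@Y).round(4))
s=arm.get_state()["eef_pos"][:2]-M;print("tcp",s@X,s@Y,"face est",s@X+.046)
# side: near left end bottom front corner
print("side crop exp", [(proj("side",[*(M+(s@X+.046)*X+(s@Y+.175)*Y),z])-[220,130]+.5)*3.6-.5 for z in(.063,.118)])
E
```

```text
-0.054 0.1749
-0.0538 -0.1755
tcp -0.10051539345150926 0.0009724979394897536 face est -0.054515393451509256
side crop exp [array([298.2382458 , 483.83296081]), array([294.79755424, 419.62990688])]
```

```bash
python3 -m pendant '[{"claw":0,"tx":0.005,"ty":0.0003,"tz":0,"roll":0},{"claw":0,"tx":0.005,"ty":0.0003,"tz":0,"roll":0},{"claw":0,"tx":0.005,"ty":0.0004,"tz":0,"roll":0},{"claw":0,"tx":0.004,"ty":0.0003,"tz":0,"roll":0},{"claw":0,"tx":0.003,"ty":0.0002,"tz":0,"roll":0},{"claw":0,"tx":0.003,"ty":0.0002,"tz":0,"roll":0},{"claw":0,"tx":0.003,"ty":0.0002,"tz":0,"roll":0},{"claw":0,"tx":0.003,"ty":0.0002,"tz":0,"roll":0},{"claw":0,"tx":0.003,"ty":0.0002,"tz":0,"roll":0},{"claw":0,"tx":0.003,"ty":0.0002,"tz":0,"roll":0},{"claw":0,"tx":0.003,"ty":0.0002,"tz":0,"roll":0},{"claw":0,"tx":0.003,"ty":0.0002,"tz":0,"roll":0},{"claw":0,"tx":0.002,"ty":0.0001,"tz":0,"roll":0},{"claw":0,"tx":0,"ty":0,"tz":0,"roll":0},{"claw":0,"tx":0,"ty":0,"tz":0,"roll":0}]'
python3 st.py
python3 - <<'E'
from h import *
M=np.array([.5834,.1141]);th=.0688;X=np.array([np.cos(th),np.sin(th)])
print("face",(arm.get_state()["eef_pos"][:2]-M)@X+.0463)
im=cams.grab_frame("side");crop(im,220,130,380,290,3.6,f"p1_side.png")
im=cams.grab_frame("top");crop(im,180,100,400,240,3.6,f"p1_top.png")
E
```

```text
clock: 7.25
eef_pos: [0.5263, 0.1104, 0.2531]
tool_rot: [0.107, -3.136, 0.002]
force: [-10.4, 0.1, 0.4]
grip_width: 0.0491
t 7.25 p [0.5263 0.1104 0.2531] yaw 0.0681 zax [-0.004  -0.0014 -1.    ] F [-10.4   0.1   0.4] tq [-0.08  2.87 -0.  ] w 0.0491 j [ 0.57  0.29 -0.48 -0.   -0.81 -2.07]
face -0.010929478131420693
```

View pics/p1_side.png

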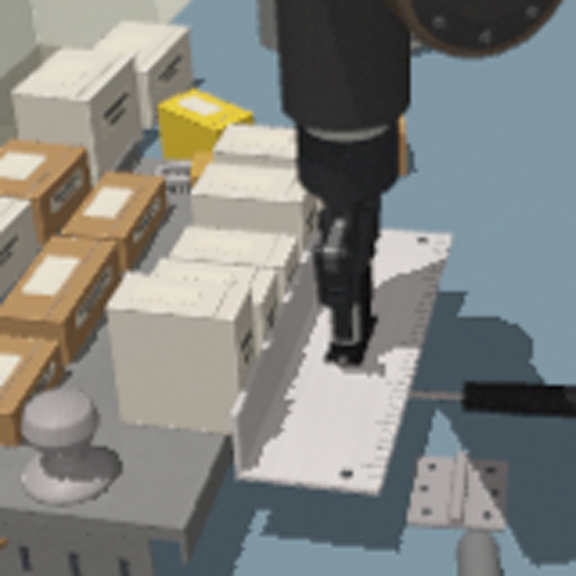

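View pics/p1_top.png

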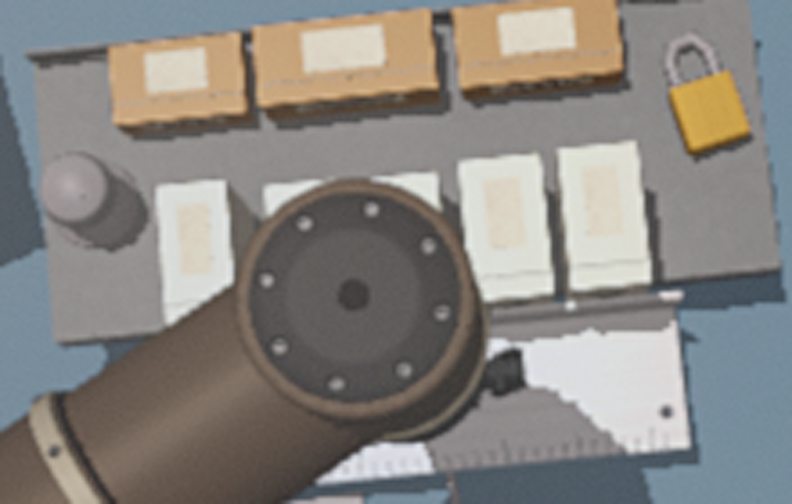

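```bash
python3 -m pendant '[{"claw":0,"tx":0.0015,"ty":0.0001,"tz":0,"roll":0},{"claw":0,"tx":0.0015,"ty":0.0001,"tz":0,"roll":0},{"claw":0,"tx":0.0015,"ty":0.0001,"tz":0,"roll":0},{"claw":0,"tx":0.0015,"ty":0.0001,"tz":0,"roll":0},{"claw":0,"tx":0.001,"ty":0.0001,"tz":0,"roll":0},{"claw":0,"tx":0.001,"ty":0.0001,"tz":0,"roll":0},{"claw":0,"tx":0,"ty":0,"tz":0,"roll":0},{"claw":0,"tx":0,"ty":0,"tz":0,"roll":0}]'
cat > fc.py <<'E'
from h import *
M=np.array([.5834,.1141]);th=.0688;X=np.array([np.cos(th),np.sin(th)])
print("face",(arm.get_state()["eef_pos"][:2]-M)@X+.0463)
E
python3 st.py;python3 fc.py
```

```text
clock: 8.02
eef_pos: [0.5338, 0.1107, 0.253]
tool_rot: [0.106, -3.135, 0.003]
force: [-11.3, -0.3, 2.0]
grip_width: 0.0489
t 8.0167 p [0.5338 0.1107 0.253 ] yaw 0.0677 zax [-0.0051 -0.0019 -1.    ] F [-11.3  -0.3   2. ] tq [-0.42  3.35 -0.05] w 0.0489 j [ 0.56  0.3  -0.47 -0.   -0.81 -2.07]
face -0.003384819807176004
```

```bash
python3 -m pendant '[{"claw":0,"tx":0.001,"ty":0.0001,"tz":0,"roll":0},{"claw":0,"tx":0.001,"ty":0.0001,"tz":0,"roll":0},{"claw":0,"tx":0,"ty":0,"tz":0,"roll":0},{"claw":0,"tx":0,"ty":0,"tz":0,"roll":0}]';python3 st.py;python3 fc.py
python3 -m pendant '[{"claw":0,"tx":0.001,"ty":0.0001,"tz":0,"roll":0},{"claw":0,"tx":0,"ty":0,"tz":0,"roll":0},{"claw":0,"tx":0,"ty":0,"tz":0,"roll":0}]';python3 st.py;python3 fc.py
```

```text
clock: 8.35
eef_pos: [0.5359, 0.1109, 0.2529]
tool_rot: [0.106, -3.135, 0.003]
force: [-10.8, -0.6, 1.1]
grip_width: 0.0487
t 8.35 p [0.5359 0.1109 0.2529] yaw 0.0677 zax [-0.0051 -0.002  -1.    ] F [-10.8  -0.6   1.1] tq [-0.45  3.21 -0.09] w 0.0487 j [ 0.56  0.3  -0.46 -0.   -0.81 -2.06]
face -0.0013453029558078353
clock: 8.6
eef_pos: [0.5368, 0.111, 0.2529]
tool_rot: [0.106, -3.135, 0.003]
force: [-9.5, -1.7, 1.0]
grip_width: 0.0488
t 8.6 p [0.5368 0.111  0.2529] yaw 0.0676 zax [-0.0052 -0.002  -1.    ] F [-9.5 -1.7  1. ] tq [-0.46  3.2  -0.07] w 0.0488 j [ 0.56  0.3  -0.46 -0.   -0.81 -2.06]
face -0.0003658420121606318
```

```bash
python3 -m pendant '[{"claw":0,"tx":0.001,"ty":0.0001,"tz":0,"roll":0},{"claw":0,"tx":0,"ty":0,"tz":0,"roll":0},{"claw":0,"tx":0,"ty":0,"tz":0,"roll":0}]';python3 st.py;python3 fc.py
python3 - <<'E'
from h import *
im=cams.grab_frame("side");crop(im,220,130,380,290,3.6,f"p2_side.png")
im=cams.grab_frame("top");crop(im,180,100,400,240,3.6,f"p2_top.png")
E
```

```text
clock: 8.85
eef_pos: [0.5378, 0.1111, 0.2528]
tool_rot: [0.106, -3.134, 0.003]
force: [-9.7, -1.7, -0.3]
grip_width: 0.049
t 8.85 p [0.5378 0.1111 0.2528] yaw 0.0676 zax [-0.0053 -0.002  -1.    ] F [-9.7 -1.7 -0.3] tq [-0.41  3.33 -0.07] w 0.049 j [ 0.56  0.3  -0.46 -0.   -0.82 -2.06]
face 0.0006195180863599117
```

View pics/p2_side.png

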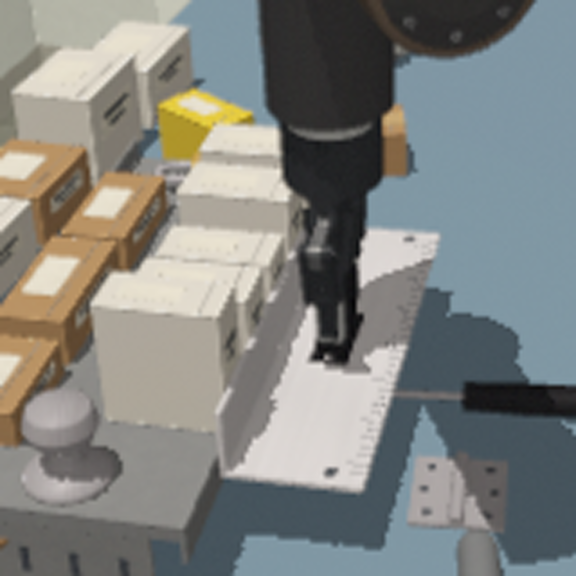

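View pics/p2_top.png

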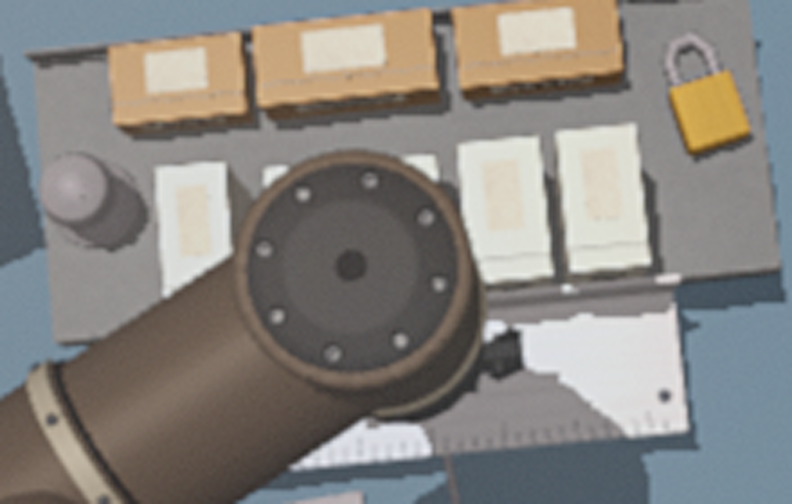

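```bash
python3 -m pendant '[{"claw":0,"tx":0.0007,"ty":0.00005,"tz":0,"roll":0},{"claw":0,"tx":0,"ty":0,"tz":0,"roll":0},{"claw":0,"tx":0,"ty":0,"tz":0,"roll":0}]' | grep force;python3 fc.py
python3 -m pendant '[{"claw":0,"tx":0.0007,"ty":0.00005,"tz":0,"roll":0},{"claw":0,"tx":0,"ty":0,"tz":0,"roll":0},{"claw":0,"tx":0,"ty":0,"tz":0,"roll":0}]'|grep force;python3 fc.py;python3 st.py
```

```text
force: [-10.1, -0.7, -0.2]
face 0.0013159345674515488
force: [-10.6, -1.8, 1.6]
face 0.0018955147833965014
t 9.45 p [0.5391 0.1112 0.2528] yaw 0.0679 zax [-0.0055 -0.0021 -1.    ] F [-10.6  -1.8   1.6] tq [-0.4   3.59  0.09] w 0.0489 j [ 0.56  0.31 -0.45 -0.   -0.82 -2.06]
```

```bash
python3 -m pendant '[{"claw":0,"tx":0.0006,"ty":0.00005,"tz":0,"roll":0},{"claw":0,"tx":0,"ty":0,"tz":0,"roll":0},{"claw":0,"tx":0,"ty":0,"tz":0,"roll":0}]' | grep force;python3 fc.py;python3 st.py
python3 - <<'E'
from h import *
im=cams.grab_frame("side");cv2.imwrite("pics/p3_side_full.png",im[:,:,::-1]);crop(im,245,190,325,270,7,f"p3_side.png")
im=cams.grab_frame("top");cv2.imwrite("pics/p3_top_full.png",im[:,:,::-1]);crop(im,310,140,400,230,6.6,f"p3_top.png")
E
```

```text
force: [-12.9, -1.2, 2.6]
face 0.0021794195662954707
t 9.7 p [0.5394 0.1111 0.2528] yaw 0.0681 zax [-0.0062 -0.0024 -1.    ] F [-12.9  -1.2   2.6] tq [-0.24  4.23  0.27] w 0.0491 j [ 0.56  0.31 -0.45 -0.   -0.82 -2.06]
```

View pics/p3_side.png

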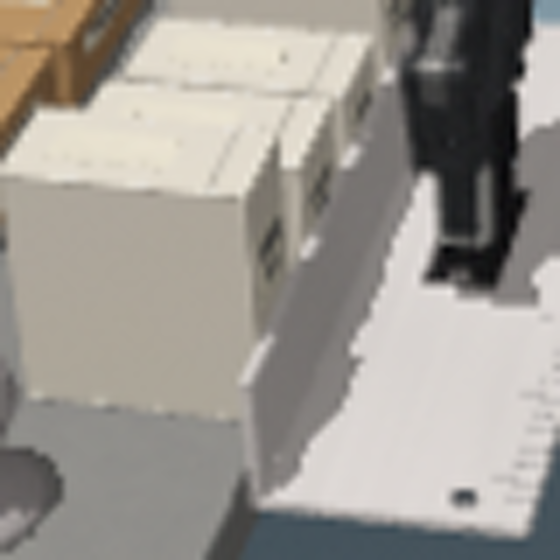

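View pics/p3_top.png

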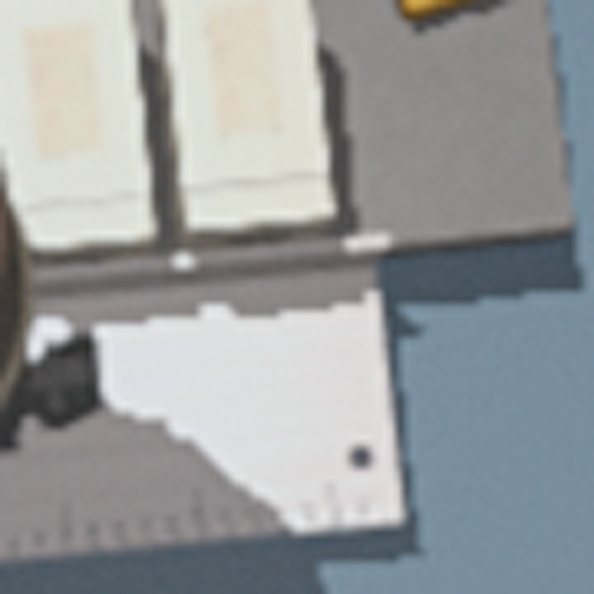

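```bash
python3 -m pendant '[{"claw":0,"tx":0.0007,"ty":0.00005,"tz":0,"roll":0},{"claw":0,"tx":0,"ty":0,"tz":0,"roll":0},{"claw":0,"tx":0,"ty":0,"tz":0,"roll":0}]' | grep force;python3 fc.py
python3 -m pendant '[{"claw":0,"tx":0.0007,"ty":0.00005,"tz":0,"roll":0},{"claw":0,"tx":0,"ty":0,"tz":0,"roll":0},{"claw":0,"tx":0,"ty":0,"tz":0,"roll":0}]' | grep force;python3 fc.py;python3 st.py
```

```text
force: [-15.2, -1.9, 4.1]
face 0.002540150580815248
force: [-16.4, -1.4, 4.6]
face 0.0028932491600885887
t 10.3 p [0.5401 0.1111 0.2527] yaw 0.069 zax [-0.0078 -0.003  -1.    ] F [-16.4  -1.4   4.6] tq [0.11 5.63 0.92] w 0.049 j [ 0.56  0.31 -0.45 -0.   -0.82 -2.06]
```

```bash
python3 -m pendant '[{"claw":0,"tx":0.0008,"ty":0.00005,"tz":0,"roll":0.001},{"claw":0,"tx":0,"ty":0,"tz":0,"roll":0},{"claw":0,"tx":0,"ty":0,"tz":0,"roll":0}]' | grep force;python3 fc.py
python3 -m pendant '[{"claw":0,"tx":0.0008,"ty":0.00005,"tz":0,"roll":0.001},{"claw":0,"tx":0,"ty":0,"tz":0,"roll":0},{"claw":0,"tx":0,"ty":0,"tz":0,"roll":0}]' | grep force;python3 fc.py;python3 st.py
python3 - <<'E'
from h import *
im=cams.grab_frame("side");cv2.imwrite("pics/p4_side_full.png",im[:,:,::-1]);crop(im,220,150,325,270,5,f"p4_side.png")
E
```

```text
force: [-19.1, 0.1, 6.9]
face 0.0032766592003073414
force: [-22.5, 0.6, 10.1]
face 0.0035238675069985265
t 10.8 p [0.5407 0.1111 0.2526] yaw 0.0706 zax [-0.01   -0.0034 -0.9999] F [-22.5   0.6  10.1] tq [0.63 7.59 0.77] w 0.0492 j [ 0.56  0.31 -0.45 -0.   -0.82 -2.05]
```

View pics/p4_side.png

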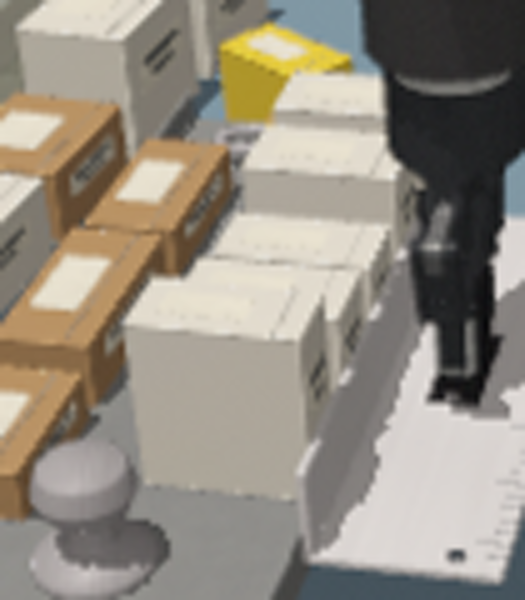

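```bash
python3 -m pendant '[{"claw":0,"tx":-0.002,"ty":-0.0001,"tz":0,"roll":0},{"claw":0,"tx":-0.003,"ty":-0.0002,"tz":0,"roll":0},{"claw":0,"tx":-0.006,"ty":-0.0004,"tz":0,"roll":0},{"claw":0,"tx":-0.012,"ty":-0.0008,"tz":0,"roll":0},{"claw":0,"tx":-0.015,"ty":-0.001,"tz":0,"roll":0},{"claw":0,"tx":-0.012,"ty":-0.001,"tz":0.01,"roll":0},{"claw":0,"tx":-0.008,"ty":-0.005,"tz":0.02,"roll":0},{"claw":0,"tx":0,"ty":-0.01,"tz":0.02,"roll":0},{"claw":0,"tx":0,"ty":-0.02,"tz":0.008,"roll":0},{"claw":0,"tx":0,"ty":-0.024,"tz":0,"roll":0.02},{"claw":0,"tx":0,"ty":-0.024,"tz":0,"roll":0.05},{"claw":0,"tx":-0.006,"ty":-0.024,"tz":0,"roll":0.06},{"claw":0,"tx":-0.006,"ty":-0.024,"tz":0,"roll":0.06},{"claw":0,"tx":-0.008,"ty":-0.024,"tz":0,"roll":0.06},{"claw":0,"tx":-0.008,"ty":-0.024,"tz":0,"roll":0.06},{"claw":0,"tx":-0.008,"ty":-0.024,"tz":0,"roll":0.06},{"claw":0,"tx":-0.008,"ty":-0.024,"tz":0,"roll":0.06},{"claw":0,"tx":-0.008,"ty":-0.024,"tz":0,"roll":0.06},{"claw":0,"tx":0,"ty":0,"tz":0,"roll":0},{"claw":0,"tx":0,"ty":0,"tz":0,"roll":0}]'
python3 st.py
python3 - <<'E'
from h import *
im=cams.grab_frame("side");cv2.imwrite("pics/q_side_full.png",im[:,:,::-1]);crop(im,180,130,330,280,4,f"q_side.png")
im=cams.grab_frame("top");cv2.imwrite("pics/q_top_full.png",im[:,:,::-1]);crop(im,180,90,405,210,3.5,f"q_top.png")
E
```

```text
clock: 12.52
eef_pos: [0.4344, -0.1431, 0.312]
tool_rot: [-0.865, 3.019, -0.0]
force: [0.6, 0.5, -4.3]
grip_width: 0.049
t 12.5167 p [ 0.4344 -0.1431  0.312 ] yaw 0.5582 zax [ 1.3e-03  1.0e-04 -1.0e+00] F [ 0.6  0.5 -4.3] tq [0.03 0.03 0.03] w 0.049 j [ 0.11  0.08 -0.58  0.   -0.9  -1.13]
```

View pics/q_side_full.png

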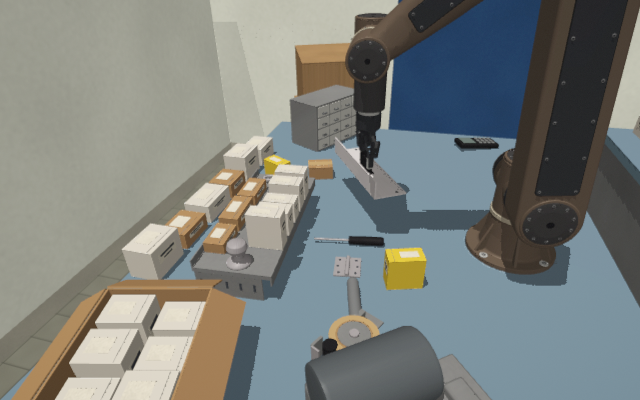

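View pics/q_side.png

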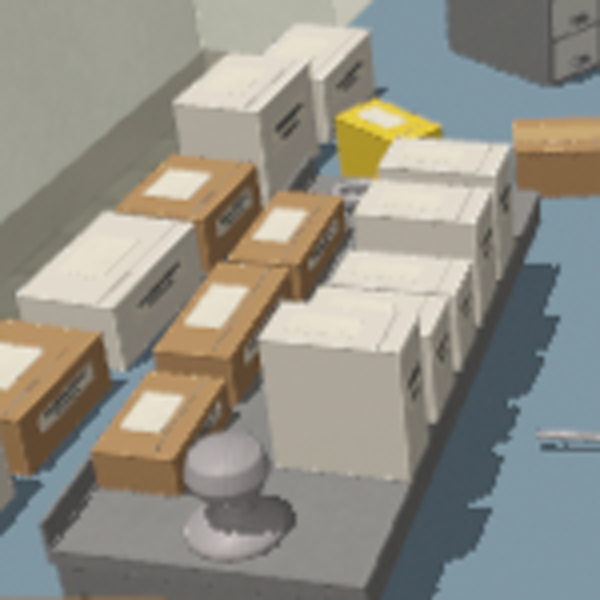

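View pics/q_top.png

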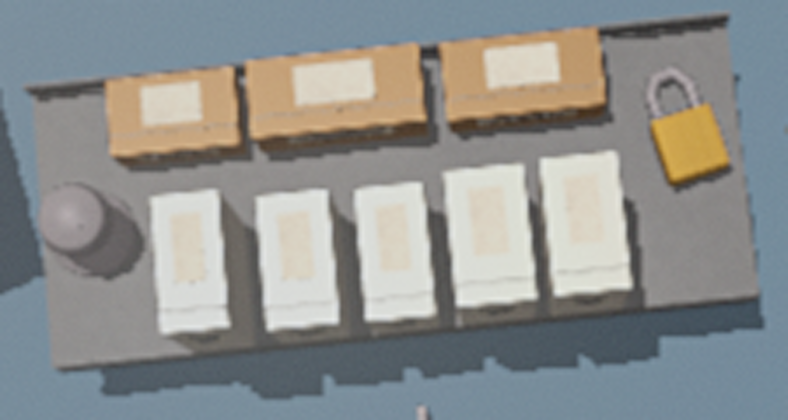

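```bash
python3 - <<'E'
from h import *
M=np.array([.5834,.1141]);th=.0688;X=np.array([np.cos(th),np.sin(th)]);Y=np.array([-X[1],X[0]])
t=cv2.imread("pics/q_top_full.png");g=cv2.GaussianBlur(t[:,:,2].astype(np.float32),(3,3),0)
# scan each carton front top edge along shelf -X direction in world at top height
for nm,y,w,h in(("98",.129,.044,.098),("70",.064,.048,.07),("62",0,.046,.062),("84",-.064,.052,.084),("90",-.127,.05,.09)):
    r=[]
    for d in np.linspace(-.4,.4,17):
        xs=np.arange(.025,-.025,-.0002)
        px=np.array([proj("top",[*(M+x*X+(y+d*w)*Y),.08+h]) for x in xs],np.float32)
        v=cv2.remap(g,px[:,0:1],px[:,1:2],cv2.INTER_LINEAR).ravel()
        i=np.argmax(v[:-10]-v[10:])+5; r.append((y+d*w,xs[i]))
    r=np.array(r);p=np.polyfit(r[:,0]-y,r[:,1],1);print(nm,"front xs mm",(p[1]*1e3).round(2),"skew deg",np.degrees(p[0]).round(2),"res",(np.std(r[:,1]-np.polyval(p,r[:,0]-y))*1e3).round(2))
E
```

```text
Traceback (most recent call last):
  File "h.py", line 9, in proj
    c=cams.camera_info(n);T=c["world_from_camera"]
ValueError: time passes only in moves, steps and waits
```

```bash
sed -i 's/^from rig import arm,cams/from rig import arm,cams\nimport functools\nCI=functools.lru_cache(None)(cams.camera_info)/; s/c=cams.camera_info(n)/c=CI(n)/' h.py
cat > flush.py <<'E'
from h import *
import sys
M=np.array([.5834,.1141]);th=.0688;X=np.array([np.cos(th),np.sin(th)]);Y=np.array([-X[1],X[0]])
t=cv2.imread(sys.argv[1]);g=cv2.GaussianBlur(t[:,:,2].astype(np.float32),(3,3),0)
for nm,y,w,h in(("98",.129,.044,.098),("70",.064,.048,.07),("62",0,.046,.062),("84",-.064,.052,.084),("90",-.127,.05,.09)):
    r=[]
    for d in np.linspace(-.4,.4,17):
        xs=np.arange(.025,-.025,-.0002)
        px=np.array([proj("top",[*(M+x*X+(y+d*w)*Y),.08+h]) for x in xs],np.float32)
        v=cv2.remap(g,px[:,0:1],px[:,1:2],cv2.INTER_LINEAR).ravel()
        i=np.argmax(v[:-10]-v[10:])+5; r.append((y+d*w,xs[i]))
    r=np.array(r);p=np.polyfit(r[:,0]-y,r[:,1],1);print(nm,"front xs mm",(p[1]*1e3).round(2),"skew deg",np.degrees(p[0]).round(2),"res",(np.std(r[:,1]-np.polyval(p,r[:,0]-y))*1e3).round(2))
E
python3 flush.py pics/q_top_full.png
```

```text
98 front xs mm 0.45 skew deg 1.88 res 0.59
70 front xs mm 0.4 skew deg 0.12 res 0.67
62 front xs mm 0.55 skew deg 0.62 res 0.5
84 front xs mm 0.93 skew deg -0.84 res 0.63
90 front xs mm 1.15 skew deg 0.57 res 0.55
```

```bash
cat > skew.py <<'E'
from h import *
import sys
M=np.array([.5834,.1141]);th=.0688;X=np.array([np.cos(th),np.sin(th)]);Y=np.array([-X[1],X[0]])
t=cv2.imread(sys.argv[1]);g=cv2.GaussianBlur(t[:,:,2].astype(np.float32),(3,3),0)
for nm,y,w,h in(("98",.129,.044,.098),("70",.064,.048,.07),("62",0,.046,.062),("84",-.064,.052,.084),("90",-.127,.05,.09)):
  for sg in(1,-1):
    r=[]
    for x in np.linspace(.008,.082,38):
        ys=y+sg*np.arange(w/2-.012,w/2+.014,.0002)
        px=np.array([proj("top",[*(M+x*X+q*Y),.08+h]) for q in ys],np.float32)
        v=cv2.remap(g,px[:,0:1],px[:,1:2],cv2.INTER_LINEAR).ravel()
        i=np.argmax(v[:-10]-v[10:])+5; r.append((x,ys[i]))
    r=np.array(r);l=cv2.fitLine(r.astype(np.float32),cv2.DIST_HUBER,0,.001,.001).ravel();print(nm,sg,"skew deg",np.degrees(np.arctan(l[1]/l[0])).round(2),"ymid",np.median(r[:,1]).round(4))
E
python3 skew.py pics/q_top_full.png
```

```text
98 1 skew deg 0.1 ymid 0.151
98 -1 skew deg -0.03 ymid 0.106
70 1 skew deg 0.34 ymid 0.0876
70 -1 skew deg 0.88 ymid 0.0383
62 1 skew deg 0.27 ymid 0.0226
62 -1 skew deg -0.4 ymid -0.0245
84 1 skew deg 0.47 ymid -0.0383
84 -1 skew deg 0.62 ymid -0.0916
90 1 skew deg -0.44 ymid -0.1012
90 -1 skew deg 0.12 ymid -0.1523
```

```bash
python3 -m pendant '[{"claw":0,"tx":-0.005,"ty":-0.018,"tz":0,"roll":0.02},{"claw":0,"tx":-0.006,"ty":-0.02,"tz":0,"roll":0.03},{"claw":0,"tx":-0.006,"ty":-0.02,"tz":0,"roll":0.03},{"claw":0,"tx":-0.006,"ty":-0.02,"tz":-0.01,"roll":0.03},{"claw":0,"tx":-0.004,"ty":-0.01,"tz":-0.02,"roll":0},{"claw":0,"tx":0,"ty":0,"tz":-0.03,"roll":0},{"claw":0,"tx":0,"ty":0,"tz":-0.025,"roll":0},{"claw":0,"tx":0,"ty":0,"tz":-0.015,"roll":0},{"claw":0,"tx":0,"ty":0,"tz":-0.008,"roll":0},{"claw":0,"tx":0,"ty":0,"tz":0,"roll":0},{"claw":0,"tx":0,"ty":0,"tz":0,"roll":0},{"claw":0,"tx":0,"ty":0,"tz":0,"roll":0}]'
python3 st.py
python3 - <<'E'
from h import *
im=cams.grab_frame("side");crop(im,320,110,440,220,6,f"r_side.png")
E
```

```text
clock: 13.62
eef_pos: [0.4087, -0.2299, 0.2047]
tool_rot: [-1.035, 2.964, -0.002]
force: [-0.3, 0.1, -3.4]
grip_width: 0.0488
t 13.6167 p [ 0.4087 -0.2299  0.2047] yaw 0.672 zax [ 1.9e-03 -4.0e-04 -1.0e+00] F [-0.3  0.1 -3.4] tq [-0.03  0.05 -0.01] w 0.0488 j [-0.09  0.26 -0.68  0.   -0.63 -0.81]
```

View pics/r_side.png

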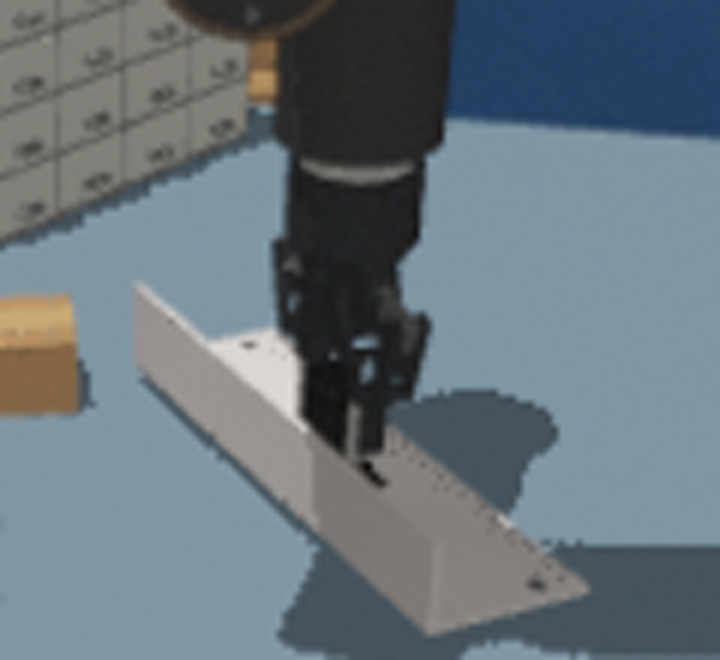

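13 mm above the counter and level. Lowering gently.

```bash
python3 -m pendant '[{"claw":0,"tx":0,"ty":0,"tz":-0.003,"roll":0},{"claw":0,"tx":0,"ty":0,"tz":-0.003,"roll":0},{"claw":0,"tx":0,"ty":0,"tz":-0.003,"roll":0},{"claw":0,"tx":0,"ty":0,"tz":-0.002,"roll":0},{"claw":0,"tx":0,"ty":0,"tz":-0.001,"roll":0},{"claw":0,"tx":0,"ty":0,"tz":0,"roll":0},{"claw":0,"tx":0,"ty":0,"tz":0,"roll":0}]'
python3 st.py
python3 -m pendant '[{"claw":0,"tx":0,"ty":0,"tz":-0.001,"roll":0},{"claw":0,"tx":0,"ty":0,"tz":0,"roll":0},{"claw":0,"tx":0,"ty":0,"tz":0,"roll":0}]'
```

```text
clock: 14.25
eef_pos: [0.4075, -0.2301, 0.1918]
tool_rot: [1.034, -2.966, -0.0]
force: [-2.4, 1.1, 1.1]
grip_width: 0.0494
t 14.25 p [ 0.4075 -0.2301  0.1918] yaw 0.6709 zax [-2.e-04  0.e+00 -1.e+00] F [-2.4  1.1  1.1] tq [0.2  0.45 0.01] w 0.0494 j [-0.09  0.28 -0.7  -0.   -0.59 -0.81]
clock: 14.5
eef_pos: [0.4075, -0.2301, 0.1917]
tool_rot: [-1.035, 2.966, -0.0]
force: [-6.2, 4.3, 16.2]
grip_width: 0.0496
```

```bash
python3 -m pendant '[{"claw":65,"tx":0,"ty":0,"tz":0,"roll":0},{"claw":75,"tx":0,"ty":0,"tz":0,"roll":0},{"claw":85,"tx":0,"ty":0,"tz":0,"roll":0},{"claw":100,"tx":0,"ty":0,"tz":0,"roll":0},{"claw":100,"tx":0,"ty":0,"tz":0,"roll":0},{"claw":100,"tx":0,"ty":0,"tz":0,"roll":0},{"claw":100,"tx":0,"ty":0,"tz":0,"roll":0}]'
python3 st.py
```

```text
clock: 15.08
eef_pos: [0.4077, -0.2301, 0.1906]
tool_rot: [1.034, -2.966, -0.0]
force: [-0.1, 0.2, 0.0]
grip_width: 0.0853
t 15.0833 p [ 0.4077 -0.2301  0.1906] yaw 0.671 zax [-1.e-04  0.e+00 -1.e+00] F [-0.1  0.2  0. ] tq [ 0.03 -0.02 -0.  ] w 0.0853 j [-0.09  0.29 -0.7   0.   -0.59 -0.81]
```

Released, no force. Lifting straight up and moving clear of the view.

```bash
python3 -m pendant '[{"claw":100,"tx":0,"ty":0,"tz":0.01,"roll":0},{"claw":100,"tx":0,"ty":0,"tz":0.02,"roll":0},{"claw":100,"tx":0,"ty":0,"tz":0.03,"roll":0},{"claw":100,"tx":0,"ty":0,"tz":0.03,"roll":0},{"claw":100,"tx":0,"ty":0,"tz":0.03,"roll":0},{"claw":100,"tx":-0.01,"ty":-0.03,"tz":0.01,"roll":0},{"claw":100,"tx":-0.01,"ty":-0.03,"tz":0.01,"roll":0},{"claw":100,"tx":-0.01,"ty":-0.03,"tz":0,"roll":0},{"claw":100,"tx":-0.01,"ty":-0.03,"tz":0,"roll":0},{"claw":100,"tx":-0.01,"ty":-0.03,"tz":0,"roll":0},{"claw":100,"tx":-0.01,"ty":-0.03,"tz":0,"roll":0},{"claw":100,"tx":-0.01,"ty":-0.03,"tz":0,"roll":0},{"claw":100,"tx":0,"ty":-0.03,"tz":0,"roll":0},{"claw":100,"tx":0,"ty":-0.03,"tz":0,"roll":0},{"claw":100,"tx":0,"ty":-0.03,"tz":0,"roll":0},{"claw":100,"tx":0,"ty":0,"tz":0,"roll":0},{"claw":100,"tx":0,"ty":0,"tz":0,"roll":0}]'
python3 - <<'E'
from h import *
im=cams.grab_frame("side");cv2.imwrite("pics/z_side.png",im[:,:,::-1])
im=cams.grab_frame("top");cv2.imwrite("pics/z_top.png",im[:,:,::-1])
E
python3 flush.py pics/z_top.png; python3 skew.py pics/z_top.png
```

```text
clock: 16.5
eef_pos: [0.3372, -0.5313, 0.3295]
tool_rot: [1.031, -2.967, -0.002]
force: [-0.4, 0.1, 0.0]
grip_width: 0.0853
98 front xs mm 0.51 skew deg 1.62 res 0.54
70 front xs mm 0.45 skew deg 0.02 res 0.61
62 front xs mm 0.6 skew deg 0.67 res 0.54
84 front xs mm 0.93 skew deg -0.84 res 0.63
90 front xs mm 1.18 skew deg 0.73 res 0.59
98 1 skew deg 0.09 ymid 0.151
98 -1 skew deg -0.03 ymid 0.106
70 1 skew deg 0.44 ymid 0.0876
70 -1 skew deg 0.68 ymid 0.0383
62 1 skew deg 0.27 ymid 0.0226
62 -1 skew deg -0.4 ymid -0.0245
84 1 skew deg 0.41 ymid -0.0382
84 -1 skew deg 0.62 ymid -0.0914
90 1 skew deg -0.44 ymid -0.1012
90 -1 skew deg 0.09 ymid -0.1523
```

View pics/z_side.png

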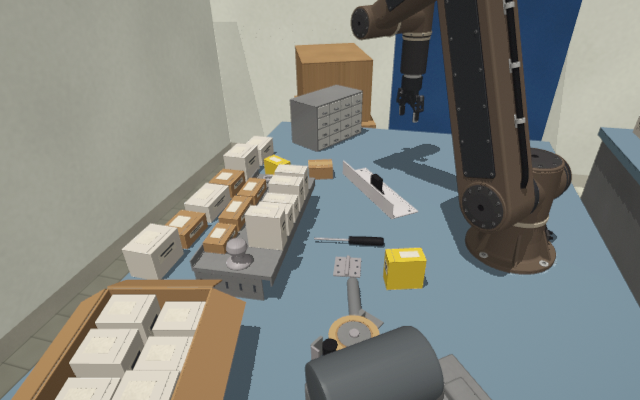

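View pics/z_top.png

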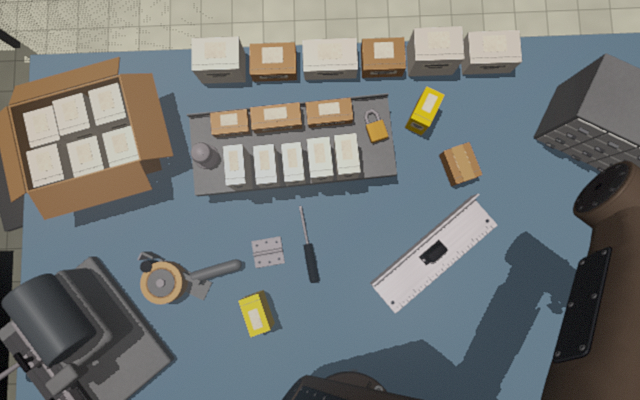

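```bash
python3 - <<'E'
import cv2,numpy as np
a=cv2.imread("pics/top0.png");b=cv2.imread("pics/z_top.png")
d=(cv2.GaussianBlur(cv2.absdiff(a,b),(3,3),0).max(2)>40).astype(np.uint8)
n,l,s,c=cv2.connectedComponentsWithStats(d);print([r.tolist() for r in s[1:] if r[4]>8])
E
```

```text
[[334, 133, 23, 12, 212], [307, 137, 28, 33, 275], [281, 142, 29, 33, 282], [223, 144, 22, 15, 252], [253, 144, 31, 36, 278], [358, 147, 4, 8, 22], [244, 152, 4, 7, 15], [249, 155, 6, 21, 60], [624, 161, 5, 4, 12], [466, 163, 174, 237, 22448], [308, 172, 26, 17, 270], [337, 172, 25, 13, 258], [284, 180, 21, 12, 205], [225, 183, 22, 16, 285], [255, 182, 23, 11, 202], [297, 192, 72, 13, 485], [273, 198, 22, 9, 125], [235, 200, 5, 2, 9], [249, 201, 24, 14, 230], [439, 239, 9, 11, 28], [392, 340, 33, 9, 82], [430, 341, 33, 24, 386], [328, 356, 25, 7, 40], [306, 369, 12, 7, 40], [377, 379, 113, 21, 917], [375, 386, 8, 5, 22]]
```

Only the row, its shadows, the straightedge's grip and the arm have changed. Handing in.

```bash
python3 -c "
from rig import arm
print(arm.sign_off())"
```

```text
the job is handed in; nothing more can be done
None
```

The five cartons are pushed back flush with the shelf edge. The straightedge lies flat on the counter, close to where it started, with the gripper open and clear of everything. I handed in at about 16.6 s of the 51 s allowed.

I picked up the straightedge by its grip and pushed the row until its face met the shelf's front lip. I then backed off, lowered it onto the counter until the wrist force rose, and let go.

**Last checks, from the final pictures:**
- **Flushness:** all five front faces are 0.4 to 1.2 mm behind the edge line, within the roughly 2 mm camera calibration.
- **Squareness:** the long sides show at most about 0.7° of skew. The short front-edge fit disagreed for the 98 mm carton, giving 1.6°. It is noisy over that length, and that carton's long sides gave 0.1°, so I went by those.
- **Uprightness:** I judged this by eye in both camera views and did not measure it.
- **Other objects:** comparing the before and after top pictures showed no change in anything apart from the row, the shadows, a few pixels at the straightedge's grip and the arm.
- **Force:** the highest I read while pushing was about 25 N.

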